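# Nudge the vial rack home in the locating corner

## Task

Push the blue vial rack along the bench, with the fingers against its outside, until it is home in the aluminium corner stop: one long side flat against the long far bar and one end against the short side bar. Only push it, gently: do not pinch, lift or reach into it, keep its vials standing in it, and leave the things around it where they are.

Things in the scene. Friction and masses are not known exactly. Their poses are not given: they have to be found in the camera images.
- corner_stop: fixed L-shaped stop of plain aluminium bar, 14 mm thick, 20 mm high (screw heads to 24), yaw -0.5 to -0.2 rad. Origin: inside corner of the L at bench level; x points away from the robot, y left. The long far bar runs from the origin 230 mm along -y, its stop face is the plane x = 0; the short side bar runs 85 mm along -x, its stop face is the plane y = 0.
- rack: low blue open vial rack, 65 mm (its x) by 107 mm (its y), 26 mm high, straight walls, 3 by 5 cells; about 0.2 kg with its vials, loose on the bench nearer than the far bar and right of the side bar, turned up to 0.4 rad from the stop. Origin: centre of its underside; z up. When home its origin is at x = -0.0325, y = -0.0535 in the stop's frame.
- vial_a: white-capped glass vial, 15 mm across and 44 mm tall, standing loose in a cell of the rack (about -20, 20 mm from the rack's origin), its top 47 mm above the bench. Origin: centre of its underside; z along it.
- vial_b: white-capped glass vial, 15 mm across and 44 mm tall, standing loose in a cell of the rack (about 0, -20 mm from the rack's origin), its top 47 mm above the bench. Origin: centre of its underside; z along it.
- vial_c: white-capped glass vial, 15 mm across and 44 mm tall, standing loose in a cell of the rack (about 20, 41 mm from the rack's origin), its top 47 mm above the bench. Origin: centre of its underside; z along it.
- vial_d: white-capped glass vial, 15 mm across and 44 mm tall, standing loose in a cell of the rack (about 20, -41 mm from the rack's origin), its top 47 mm above the bench. Origin: centre of its underside; z along it.
- beaker: small clear beaker, 44 mm across, 57 mm tall, to the left of the side bar; a bystander. Origin: centre of its underside.
- dropper: dropper bottle, 33 mm across, 98 mm tall, farther left than the beaker; a bystander. Origin: centre of its underside.
- jar: small clear screw jar with white lid, 42 mm across, 44 mm tall, to the right of the rack; a bystander. Origin: centre of its underside.
- timer: pale countdown timer, 58 x 64 x 16 mm, to the right and nearer the robot; a bystander. Origin: centre of its underside.
- tape: roll of tape lying flat, 67 mm across, 19 mm high, to the right, beyond the rack; a bystander. Origin: centre of its underside.

How it is judged (in metres and radians):
At the end, for the whole second after the job is handed in: The rack lies flat on the bench at rest, its long side within 3 mm of the far bar's face and its end within 3 mm of the side bar's face, square to the stop within 0.04 rad, all four vials standing in their cells (x of rack in the frame of corner_stop between -0.0355 and -0.029 m and y of rack in the frame of corner_stop between -0.0565 and -0.05 m and angle between the y axis of rack and the y axis of corner_stop, either way round below 0.04 rad and height (world z) of rack below 0.004 m and angle between rack's own z axis and vertical below 0.04 rad and linear speed of rack below 0.01 m/s and angle between each of vial_a, vial_b, vial_c, vial_d's own z axis and vertical below 0.35 rad and z of each of vial_a, vial_b, vial_c, vial_d in the frame of rack below 0.012 m); the robot touches nothing.
It fails at once if the rack is lifted (more than 8 mm) or tipped (more than 0.15 rad) (height (world z) of rack above 0.008 m or angle between rack's own z axis and vertical above 0.15 rad).
It fails at once if the rack is straddled, pinched or reached into: the TCP comes low between its walls (x of the grasp point in the frame of rack between -0.03 and 0.03 m and y of the grasp point in the frame of rack between -0.05 and 0.05 m and z of the grasp point in the frame of rack below 0.05 m).
It fails at once if the fingers press the rack with more than 35 N (squeezed or rammed) (contact force between the fingers and rack above 35 N).
It fails at once if a vial is lifted out or falls over (angle between any of vial_a, vial_b, vial_c, vial_d's own z axis and vertical above 0.5 rad or z of any of vial_a, vial_b, vial_c, vial_d in the frame of rack above 0.02 m).
It fails at once if a bystander is moved more than 15 mm (distance of any of beaker, dropper, jar, timer, tape from where it was at the start of the episode above 0.015 m).
It also fails if it takes over 45 s, if anything falls off the work surface, if the arm or the gripper's body presses on something with over 40 N, if the wrist force passes 120 N, or if a joint passes its speed limit or range.

## Robot

A 6-joint arm with a two-finger parallel gripper is mounted at the origin on a cart in front of the work surface, level with it; the furniture and walls round the work are solid. World frame = base frame: x ahead of the robot, y to its left, z up, the work surface at z = 0. Lengths are in mm, angles in rad, forces in N, time in s.
With the tool pointing down it reaches from about 275 to 1000 mm from the base axis. Payload 8.4 kg.
Tool frame: the origin (TCP) lies between the finger pads, 19 mm behind the fingertips; this is the grasp point; z points along the fingers, y is the line along which they close (so a half turn about z gives the same grasp; the last joint's range is limited). The gripper opens to 85 mm and grips with 20 to 120 N. Pads are 22 mm wide; open, the fingers measure 114 mm over their backs; the gripper's body (76 mm by 85 mm) begins 54 mm behind the grasp point. The pads swing forward as they close: fully open they stand 13 mm farther back than shut.
Start: joints at [-0.002, 0.353, 1.633, -0, 1.155, -0.002], TCP at [625.002, -0, 249.981] pointing down, gripper open.
Joint ranges: [-2.63, 2.63], [-0.92, 2.1], [0.06, 2.66], [-1.3, 4.44], [0, 2.69], [-3.02, 3.02]. Speed limits (rad/s): [2.22, 2.22, 2.79, 3.14, 3.14, 3.14].

## Interface

Orientations are given as a rotation vector (axis times angle).
In Python, from station import sense, eyes, ticket gives the robot as it stands.
- The arm moves only by the tool send_rows, never from a script. Its arguments are lists of equal length, an entry for each row: "slide": the shift along the tool's x, y, z as a fraction of full scale, a list of three; "delta_rot": the turn, a rotation vector about the tool's x, y, z as a fraction of full scale, a list of three; "grip": the opening in per cent of the stroke, from 0 (shut) to 100 (fully open). In form: {"slide": [[tx, ty, tz], ...], "delta_rot": [[wx, wy, wz], ...], "grip": [grip, ...]}. A call has 1 to 12 rows; each row shifts and turns the commanded pose from where the row before left it, along the tool's axes as they then stand; what a row does not reach is not made up. Full scale, the value 1, is 40 mm for a shift and 4 degrees for a turn. A row lasts 1/12 s, in which the tool goes at most 41.7 mm and 7.16 degrees, less where a joint would pass 70% of its speed; a pose out of reach is approached as far as the arm can. A call with a number of a shift or a turn outside -1 to 1 is refused whole. A call with a gripper value outside its range is refused whole. The fingers move at their own pace and stop on an object; the grip force is fixed at half the most. Time passes only in rows, so rows that do not move let the fingers close. It gives the time, the measured TCP pose, the force, the opening and the grip force at its end, in the units of the state.
- sense(): the state, without advancing time (a new reading comes with each control period).
- eyes.camera(name): name is "scene" or "side" or "wrist"; returns a dict with "frame" (480x640x3 uint8, blue, green, red), "depth" (480x640 float32, mm along the optical axis (not along the pixel's ray), 0 where there is no reading), "vfov" (degrees; the focal length in pixels is half the picture's height over the tangent of half this angle, whatever the lens; pixels are square), "cx", "cy" (the principal point, pixels), "k1" (the pictures are not rectified: a ray, as slopes to the right and down, at radius r is drawn at 1 + k1 r^2 times it, then the intrinsics apply), "rvec" (rotation vector, rad) and "tvec" (3), from world to camera coordinates, as OpenCV has them; the wrist camera has in their place "hand_eye" (4x4, takes a point from camera to tool coordinates, whose origin is the TCP and whose axes are the flange's). Camera axes: x right, y down, z forward; pixel columns grow to the right and rows downward; lengths in mm; the calibration is good to about 2 mm. A picture is of the moment at which its call begins: read the wrist's pose just before it.
- ticket.finish_job(): hands the job in; it is judged then, once.
The state is a dict: "t": time; "qpos": joint angles; "qd": joint speeds; "effort": joint torques, N m; "tool_pos": TCP position; "tcp_rot": TCP orientation; "wrist_force": force on the tool from outside, world axes, zero at the start; "wrist_torque": the same for the moment, N m; "finger_gap": finger opening in mm; "gripper_force": force on a finger pad.
Only numpy, scipy, OpenCV 4.12 (cv2) and the standard library are available. Lean on these libraries where they do the work, as an engineer would, in place of code of your own. Each camera call takes 0.05 s, during which the arm holds its last target. There are 200 camera calls.

## Working session

There is one attempt and no reset: what is moved stays moved. The work goes in short steps, Python scripts to look and compute and a tool call to move; the robot and the scene stay as the last step left them, time stands still between calls to the robot, and variables do not carry over. Pictures are saved under pics/ and viewed, at most 10 in all, crops included, and the job is handed in when it is done.

Besides the shell and the picture viewer there is one more tool, called after "Call:" as name(argument=value, ...) on one line, values as JSON. send_rows: Moves the arm, as the interface text tells. Its arguments: {"type":"object","properties":{"slide":{"type":"array","items":{"type":"array","items":{"type":"number","minimum":-1,"maximum":1}}},"delta_rot":{"type":"array","items":{"type":"array","items":{"type":"number","minimum":-1,"maximum":1}}},"grip":{"type":"array","items":{"type":"number"}}},"required":["slide","delta_rot","grip"]}

```bash
mkdir -p pics; cat > h.py <<'E'
import numpy as np, cv2
from scipy.spatial.transform import Rotation as R
from station import sense, eyes, ticket
def cam(name):
    s=sense(); c=eyes.camera(name); c['s']=s
    f=240/np.tan(np.radians(c['vfov'])/2); c['f']=f
    if 'hand_eye' in c:
        T=np.eye(4); T[:3,:3]=R.from_rotvec(s['tcp_rot']).as_matrix(); T[:3,3]=s['tool_pos']
        c['M']=T@np.array(c['hand_eye'])
    else:
        W=np.eye(4); W[:3,:3]=R.from_rotvec(np.ravel(c['rvec'])).as_matrix(); W[:3,3]=np.ravel(c['tvec']); c['M']=np.linalg.inv(W)
    return c
def slopes(c,p):
    d=(np.atleast_2d(p).astype(float)-[c['cx'],c['cy']])/c['f']; u=d.copy()
    for _ in range(20): u=d/(1+c['k1']*(u**2).sum(1,keepdims=True))
    return u
def onz(c,p,z):
    u=slopes(c,p); r=np.c_[u,np.ones(len(u))]@c['M'][:3,:3].T; o=c['M'][:3,3]
    return o+r*((z-o[2])/r[:,2])[:,None]
def cloud(c):
    v,u=np.nonzero(c['depth']>0); d=c['depth'][v,u]; s=slopes(c,np.c_[u,v])
    return np.c_[u,v], (np.c_[s,np.ones(len(s))]*d[:,None])@c['M'][:3,:3].T+c['M'][:3,3]
E
python3 - <<'E'
from h import *
for n in ['scene','wrist']:
    c=cam(n); cv2.imwrite(f'pics/{n}0.png',c['frame']); print(n,c['M'].round(2).tolist(),c['f'],c['k1'],(c['depth']>0).mean())
s=sense(); print(s['tool_pos'],s['tcp_rot'],s['finger_gap'])
E
```

```text
scene [[0.45, -0.68, 0.58, -31.68], [-0.89, -0.33, 0.3, -502.87], [-0.01, -0.66, -0.75, 784.09], [0.0, 0.0, 0.0, 1.0]] 566.2269532635098 0.02341449052130875 0.9961555989583334
wrist [[1.0, 0.0, -0.0, 624.33], [-0.0, -0.95, -0.31, 79.37], [-0.0, 0.31, -0.95, 373.97], [0.0, 0.0, 0.0, 1.0]] 335.28864979894104 -0.02231705151651583 0.9960807291666667
[6.24600113e+02 2.33081920e-02 2.49316834e+02] [-2.22078748e+00 -2.22077027e+00  1.38757683e-03] 85.74674677191229
```

View pics/scene0.png

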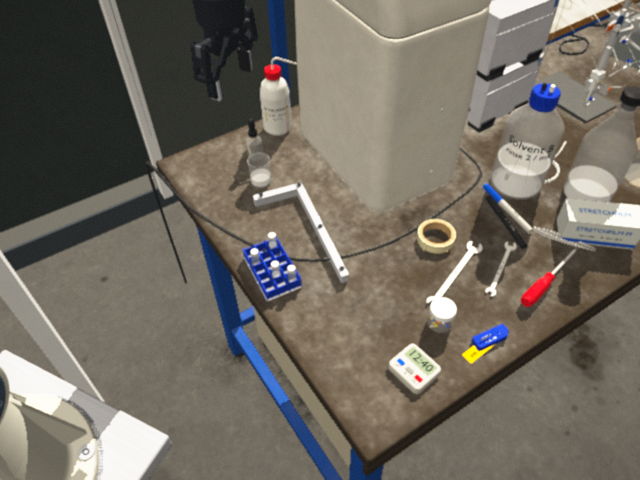

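View pics/wrist0.png

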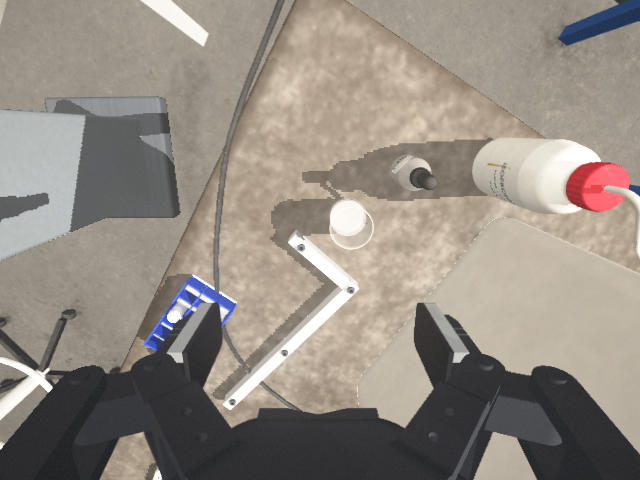

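The scene view shows the stop's corner near (298,188), far bar end near (344,277), side bar end near (256,199), and the rack around (272,268). The wrist view shows the corner near (352,287), with the rack partly hidden by the finger.

```bash
cat > m.py <<'E'
from h import *
def stop_pts(c):
    hsv=cv2.cvtColor(c['frame'],cv2.COLOR_BGR2HSV); p,w=cloud(c); h=hsv[p[:,1],p[:,0]].astype(int)
    return p,w,h
def rect(w2):
    (cx,cy),(a,b),t=cv2.minAreaRect(w2.astype(np.float32)); return np.round([cx,cy,a,b,t],2)
def line(w2):
    vx,vy,x,y=cv2.fitLine(w2.astype(np.float32),cv2.DIST_HUBER,0,.01,.01).ravel(); return vx,vy,x,y
def rack(c):
    # blue mask -> rim-plane outline
    p,w,h=stop_pts(c)
    m=(h[:,0]>105)&(h[:,0]<130)&(h[:,1]>130)&(w[:,2]>19)&(w[:,2]<33)&(w[:,0]>250)&(w[:,0]<800)
    im=np.zeros(c['frame'].shape[:2],np.uint8); im[p[m,1],p[m,0]]=255
    n,l,st,_=cv2.connectedComponentsWithStats(im); k=1+st[1:,4].argmax(); sel=l[p[:,1],p[:,0]]==k
    return w[sel],p[sel]
E
python3 - <<'E'
from m import *
for n in ['scene','side']:
    c=cam(n); cv2.imwrite(f'pics/{n}1.png',c['frame'])
    w,p=rack(c); print(n,'rack',len(w),p.min(0),p.max(0),rect(w[:,:2]),np.median(w[:,2]), rect(onz(c,p,26)[:,:2]))
    p,w,h=stop_pts(c)
    m=(w[:,2]>15)&(w[:,2]<26)&(h[:,1]<50)&(h[:,2]>140)&(w[:,0]>350)&(w[:,0]<900)&(abs(w[:,1])<350)
    im=np.zeros((480,640),np.uint8); im[p[m,1],p[m,0]]=255
    nn,l,st,ct=cv2.connectedComponentsWithStats(im)
    for k in range(1,nn):
        if st[k,4]>80:
            s=l[p[:,1],p[:,0]]==k; print(st[k],np.median(w[s],0).round(),rect(w[s][:,:2]))
    b=(abs(w[:,2])<30)&(w[:,0]>400)&(w[:,0]<650)&(abs(w[:,1])<60); print('bench z',np.percentile(w[b][:,2],[5,50,95]))
E
```

```text
scene rack 629 [243 239] [300 294] [ 466.47 -144.56  108.88   64.25   53.14] 23.079781188210973 [ 464.04 -146.74  109.51   64.98   53.23]
[263 123  24  10  93] [794.  33.  20.] [797.6   39.38  18.37  52.63  13.7 ]
[301 128  87  81 319] [ 723. -166.   21.] [ 742.22 -136.68  285.87   26.38   62.27]
[250 173  21  11  87] [641. -22.  21.] [646.   -18.49  18.76  40.44  37.86]
[ 253  183   95   96 1028] [ 597. -160.   20.] [ 554.87 -149.53  246.44   98.82   47.84]
bench z [-3.53978186 -0.09284982 16.92830059]
side rack 371 [255 225] [299 256] [ 465.79 -147.42  109.81   66.59   52.14] 22.98670800755849 [ 464.21 -153.1   110.34   69.     52.19]
[304 209  54  65 527] [ 594. -172.   20.] [ 560.15 -156.44  247.68   83.59   47.7 ]
bench z [-2.51067875  0.34197784 17.70229627]
```

View pics/side1.png

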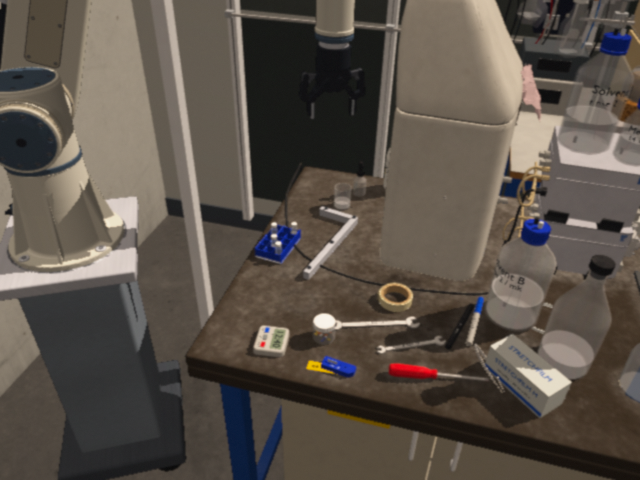

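The side view shows the rack at (277,243), with the stop's corner near (357,217) and far bar end near (310,272). I'll get a rough stop pose, then look from close by.

```bash
python3 - <<'E'
from m import *
c=cam('wrist'); w=onz(c,[[352,287],[228,405],[292,237],[358,385],[365,230]],20)[:,:2]; print(w.round())
d=w[0]-w[1]; print('y-axis ang',np.degrees(np.arctan2(d[1],d[0])),np.linalg.norm(d))
E
```

```text
[[ 664.  -92.]
 [ 505. -266.]
 [ 596.  -31.]
 [ 677. -232.]
 [ 677.  -23.]]
y-axis ang 47.40977969610791 235.44938841578087
```

The y axis is at about 47.5° in every view, which gives yaw ≈ -0.74. That is outside the stated range, so a closer look is needed. I'll translate so that everything sits above the fingers in the wrist image.

Call:
send_rows(slide=[[-0.8,-0.27,0],[-0.8,-0.27,0],[-0.8,-0.27,0],[-0.8,-0.27,0],[-0.8,-0.27,0],[-0.8,-0.27,0],[0,0,0],[0,0,0]], delta_rot=[[0,0,0],[0,0,0],[0,0,0],[0,0,0],[0,0,0],[0,0,0],[0,0,0],[0,0,0]], grip=[100,100,100,100,100,100,100,100])

```text
t: 0.92
tool_pos: [559.6, -193.4, 250.0]
tcp_rot: [-2.225, -2.218, -0.0]
wrist_force: [-0.3, -0.4, 0.2]
finger_gap: 85.4
gripper_force: 0.0
```

```bash
python3 - <<'E'
from m import *
c=cam('wrist'); cv2.imwrite('pics/wrist1.png',c['frame']); print(c['s']['tool_pos'])
np.savez('w1.npz',**{k:c[k] for k in ['frame','depth','M','f','k1','cx','cy']})
w,p=rack(c); print('rack',len(w),rect(w[:,:2]),np.median(w[:,2]),rect(onz(c,p,26)[:,:2]))
p,w,h=stop_pts(c); m=(w[:,2]>16)&(w[:,2]<26)&(h[:,1]<60)&(h[:,2]>140)&(w[:,0]>400)
im=np.zeros((480,640),np.uint8); im[p[m,1],p[m,0]]=255; cv2.imwrite('pics/mask1.png',im)
n,l,st,ct=cv2.connectedComponentsWithStats(im)
for k in range(1,n):
    if st[k,4]>300: s=l[p[:,1],p[:,0]]==k; print(st[k],np.median(w[s],0).round(1),rect(w[s][:,:2]))
E
```

```text
[ 559.58909738 -193.44564896  249.95103999]
rack 980 [ 466.59 -144.81  105.48   63.73   53.3 ] 24.554831209504556 [ 466.86 -144.88  106.06   63.9    53.24]
[412   0  35  28 788] [664.1  -7.2  19. ] [661.21  -9.09  23.08  30.58  89.25]
[ 420   20  181  246 1144] [ 755.  -115.7   21.6] [ 745.32 -132.46  284.27   11.94   59.03]
[ 264   37  166  240 4413] [ 610.8 -130.7   20.8] [ 553.29 -150.06  244.4    99.16   47.31]
[373 327  49  47 559] [ 650.  -374.3   19.3] [ 657.38 -377.62   54.57   67.81   16.71]
```

View pics/wrist1.png

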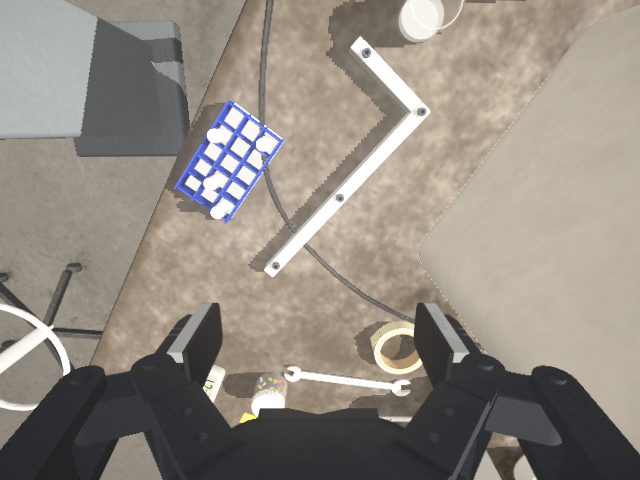

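The wrist view is clear. The L runs from the corner (421,112) to (272,270) and (362,45), and its box is 244×99, exactly as specified. The rack is at (228,160), box 106×64, also matching. Stop origin is ≈(652.6,-94.8), y axis at 47.3°. The rack is at stop-frame (-102.5,-163) and turned +6°. I'll go behind its long side.

Call:
send_rows(slide=[[0.39,-0.59,0],[0.39,-0.59,0],[0.39,-0.59,0],[0.39,-0.59,0],[0.39,-0.6,0],[0.4,-0.6,0],[0,0,0]], delta_rot=[[0,0,0],[0,0,0],[0,0,0],[0,0,0],[0,0,0],[0,0,0],[0,0,0]], grip=[70,70,70,70,70,70,70])

```text
t: 1.55
tool_pos: [413.7, -94.7, 249.4]
tcp_rot: [-2.217, -2.221, 0.002]
wrist_force: [-0.2, -0.4, 0.0]
finger_gap: 59.4
gripper_force: 0.0
```

Call:
send_rows(slide=[[0,0,0],[0,0,0],[0,0,0],[0,0,0],[0,0,0],[0,0,0],[0,0,0],[0,0,0],[0,0,0],[0,0,0],[0,0,0],[0,0,0]], delta_rot=[[0,0,-0.985],[0,0,-0.985],[0,0,-0.985],[0,0,-0.985],[0,0,-0.985],[0,0,-0.985],[0,0,-0.985],[0,0,-0.985],[0,0,-0.985],[0,0,-0.985],[0,0,-0.985],[0,0,-0.985]], grip=[70,70,70,70,70,70,70,70,70,70,70,70])

```text
t: 2.55
tool_pos: [418.6, -97.2, 250.1]
tcp_rot: [1.137, 2.928, 0.0]
wrist_force: [-0.1, 0.0, -0.1]
finger_gap: 59.7
gripper_force: 0.0
```

```bash
cat >> m.py <<'E'
A=np.radians(47.3); O=np.array([652.6,-94.8]); X=np.array([np.sin(A),-np.cos(A)]); Y=np.array([np.cos(A),np.sin(A)])
def tostop(w): d=np.asarray(w)[...,:2]-O; return np.stack([d@X,d@Y],-1).round(1)
def st():
    s=sense(); T=R.from_rotvec(s['tcp_rot']).as_matrix()
    print('t',s['t'],'tcp',np.round(s['tool_pos'],1),'stop',tostop(s['tool_pos']),'toolx deg',np.degrees(np.arctan2(T[1,0],T[0,0])).round(2),'zaxis',T[:,2].round(3),'gap',s['finger_gap'],'F',np.round(s['wrist_force'],1))
E
python3 -c "
from m import *
st()"
```

```text
t 2.55 tcp [418.6 -97.2 250.1] stop [-170.4 -160.5] toolx deg 137.56 zaxis [ 0.  0. -1.] gap 59.72945825909117 F [-0.1  0.  -0.1]
```

Call:
send_rows(slide=[[0,0,0.8],[0,0,0.8],[0,0,0.8],[0,0,0.8],[0,0,0.8],[0,0,0.8],[0,0,0.5],[0,0,0.25],[0,0,0],[0,0,0]], delta_rot=[[0,0,0],[0,0,0],[0,0,0],[0,0,0],[0,0,0],[0,0,0],[0,0,0],[0,0,0],[0,0,0],[0,0,0]], grip=[70,70,70,70,70,70,70,70,70,70])

```text
t: 3.38
tool_pos: [418.3, -97.7, 28.1]
tcp_rot: [-1.143, -2.926, 0.0]
wrist_force: [-0.3, 0.3, 0.3]
finger_gap: 59.7
gripper_force: 0.0
```

```bash
python3 - <<'E'
from m import *
st(); c=cam('wrist'); cv2.imwrite('pics/wrist2.png',c['frame'])
E
```

```text
t 3.3833 tcp [418.3 -97.7  28.1] stop [-170.3 -161. ] toolx deg 137.32 zaxis [-0.  0. -1.] gap 59.69127581380995 F [-0.3  0.3  0.3]
```

View pics/wrist2.png

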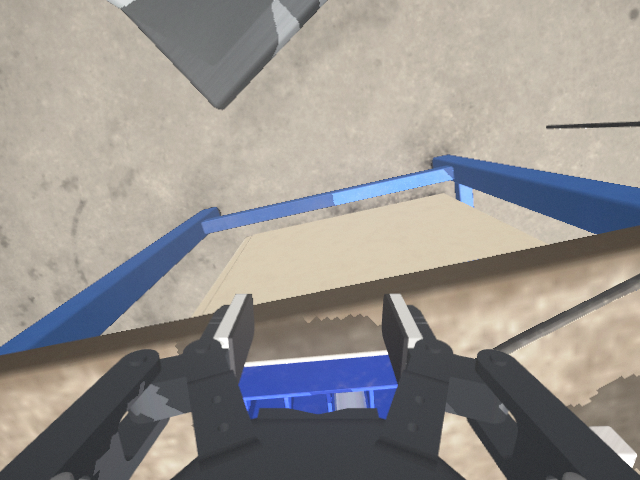

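Fingers are behind the rack's near wall (visible at 240–400, 385), at the right height. I'll start pushing along tool -x.

Call:
send_rows(slide=[[-0.1,0,0],[-0.1,0,0],[-0.1,0,0],[-0.08,0,0],[-0.08,0,0],[-0.08,0,0],[-0.08,0,0],[-0.08,0,0],[-0.08,0,0],[-0.08,0,0],[-0.08,0,0],[-0.08,0,0]], delta_rot=[[0,0,0],[0,0,0],[0,0,0],[0,0,0],[0,0,0],[0,0,0],[0,0,0],[0,0,0],[0,0,0],[0,0,0],[0,0,0],[0,0,0]], grip=[70,70,70,70,70,70,70,70,70,70,70,70])

```text
t: 4.43
tool_pos: [447.7, -125.8, 27.9]
tcp_rot: [-1.144, -2.925, 0.0]
wrist_force: [-2.4, 1.7, 0.1]
finger_gap: 59.8
gripper_force: 0.8
```

```bash
python3 - <<'E'
from m import *
st()
for n in ['scene','side']:
    c=cam(n); w,p=rack(c); r=rect(w[:,:2]); print(n,len(w),r,tostop(r[:2]))
E
```

```text
t 4.4333 tcp [ 447.7 -125.8   27.9] stop [-129.6 -161.8] toolx deg 137.28 zaxis [-0.001  0.    -1.   ] gap 59.827993253622495 F [-2.4  1.7  0.1]
scene 495 [ 475.5  -158.68  107.65   64.07   46.78] [ -86.8 -167. ]
side 399 [ 473.99 -159.7   107.11   71.22   45.84] [ -87.3 -168.8]
```

The rack is squared by two-finger contact and following. I'll continue to about 5 mm short of the far bar.

Call:
send_rows(slide=[[-0.1,0,0],[-0.1,0,0],[-0.1,0,0],[-0.1,0,0],[-0.1,0,0],[-0.1,0,0],[-0.1,0,0],[-0.1,0,0],[-0.1,0,0],[-0.1,0,0],[-0.1,0,0],[-0.05,0,0]], delta_rot=[[0,0,0],[0,0,0],[0,0,0],[0,0,0],[0,0,0],[0,0,0],[0,0,0],[0,0,0],[0,0,0],[0,0,0],[0,0,0],[0,0,0]], grip=[70,70,70,70,70,70,70,70,70,70,70,70])

```text
t: 5.53
tool_pos: [482.2, -157.3, 28.0]
tcp_rot: [1.144, 2.925, 0.0]
wrist_force: [-1.8, 0.8, 0.1]
finger_gap: 60.0
gripper_force: 0.7
```

```bash
python3 - <<'E'
from m import *
st()
for n in ['scene','side']:
    c=cam(n); w,p=rack(c); r=rect(w[:,:2]); print(n,len(w),r,tostop(r[:2]))
E
```

```text
t 5.5333 tcp [ 482.2 -157.3   28. ] stop [ -82.9 -161.5] toolx deg 137.28 zaxis [ 0. -0. -1.] gap 60.031244536799505 F [-1.8  0.8  0.1]
scene 466 [ 509.94 -189.83  108.18   64.7    47.35] [ -40.4 -166.6]
side 402 [ 507.87 -190.36  108.19   70.77   46.37] [ -41.6 -168.4]
```

Call:
send_rows(slide=[[0.2,0,0],[0.2,0,0],[0,0,-0.65],[0,0,-0.65],[0,0,-0.65],[0,0,-0.65],[-0.37,-0.56,0],[-0.37,-0.56,0],[-0.37,-0.56,0],[-0.37,-0.56,0],[0,0,0]], delta_rot=[[0,0,0],[0,0,0],[0,0,0],[0,0,0],[0,0,0],[0,0,0],[0,0,0],[0,0,0],[0,0,0],[0,0,0],[0,0,0]], grip=[70,70,70,70,70,70,25,25,25,25,25])

```text
t: 6.55
tool_pos: [451.8, -254.7, 132.2]
tcp_rot: [1.146, 2.924, -0.002]
wrist_force: [0.3, -0.1, 0.1]
finger_gap: 21.0
gripper_force: 0.0
```

Call:
send_rows(slide=[[0,0,0],[0,0,0],[0,0,0],[0,0,0],[0,0,0],[0,0,0],[0,0,0],[0,0,0],[0,0,0],[0,0,0],[0,0,0],[0,0,0]], delta_rot=[[0,0,0.978],[0,0,0.978],[0,0,0.978],[0,0,0.978],[0,0,0.978],[0,0,0.978],[0,0,0.978],[0,0,0.978],[0,0,0.978],[0,0,0.978],[0,0,0.978],[0,0,0.978]], grip=[25,25,25,25,25,25,25,25,25,25,25,25])

```text
t: 7.55
tool_pos: [451.9, -250.6, 131.7]
tcp_rot: [-2.218, -2.224, 0.0]
wrist_force: [-1.0, -0.3, 0.5]
finger_gap: 21.4
gripper_force: 0.0
```

Call:
send_rows(slide=[[0,0,0],[0,0,0],[0,0,0],[0,0,0],[0,0,0],[0,0,0],[0,0,0],[0,0,0],[0,0,0],[0,0,0],[0,0,0],[0,0,0]], delta_rot=[[0,0,0.978],[0,0,0.978],[0,0,0.978],[0,0,0.978],[0,0,0.978],[0,0,0.978],[0,0,0.978],[0,0,0.978],[0,0,0.978],[0,0,0.978],[0,0,0.978],[0,0,0]], grip=[25,25,25,25,25,25,25,25,25,25,25,25])

```text
t: 8.55
tool_pos: [451.9, -250.7, 131.7]
tcp_rot: [-2.879, -1.256, 0.001]
wrist_force: [0.3, -0.2, -0.4]
finger_gap: 21.3
gripper_force: 0.0
```

```bash
python3 - <<'E'
from m import *
st(); c=cam('wrist'); cv2.imwrite('pics/wrist3.png',c['frame'])
w,p=rack(c); r=rect(w[:,:2]); print(len(w),r,tostop(r[:2]))
E
```

```text
t 8.55 tcp [ 451.9 -250.7  131.7] stop [ -41.7 -250.7] toolx deg 47.15 zaxis [-0.001  0.001 -1.   ] gap 21.3162678061074 F [ 0.3 -0.2 -0.4]
1985 [ 505.06 -185.25  106.31   50.4    46.81] [ -47.1 -166.5]
```

View pics/wrist3.png

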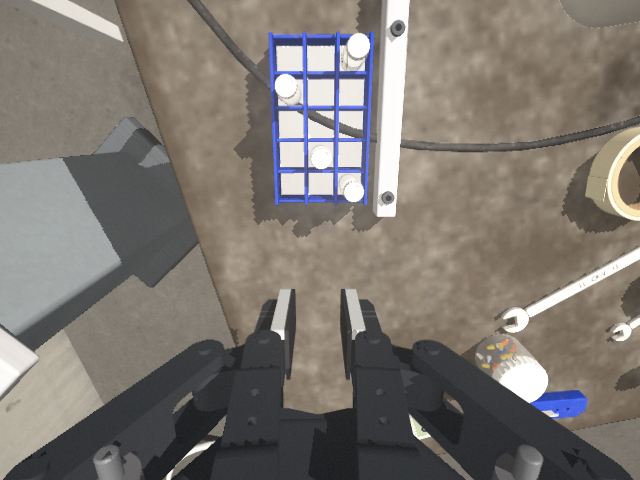

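The wrist view shows the rack parallel to the bar, with 3–6 px of gap at column 372. Its vials are upright, and the fingers are centred (col 318) on its end. I'll descend and push the end.

Call:
send_rows(slide=[[0,0,0.5],[0,0,0.6],[0,0,0.6],[0,0,0.5],[0,0,0.3],[0,0,0.03],[0,0,0],[0.1,0,0],[0.1,0,0],[0.1,0,0],[0.1,0,0],[0,0,0]], delta_rot=[[0,0,0],[0,0,0],[0,0,0],[0,0,0],[0,0,0],[0,0,0],[0,0,0],[0,0,0],[0,0,0],[0,0,0],[0,0,0],[0,0,0]], grip=[25,25,25,25,25,25,25,25,25,25,25,25])

```text
t: 9.6
tool_pos: [464.3, -239.9, 31.4]
tcp_rot: [2.876, 1.261, 0.001]
wrist_force: [0.2, 0.4, 0.0]
finger_gap: 21.8
gripper_force: 0.0
```

Call:
send_rows(slide=[[0.06,0,0],[0.08,0,0],[0.1,0,0],[0.1,0,0],[0.1,0,0],[0.1,0,0],[0.1,0,0],[0.1,0,0],[0.1,0,0],[0.1,0,0],[0.1,0,0],[0.1,0,0]], delta_rot=[[0,0,0],[0,0,0],[0,0,0],[0,0,0],[0,0,0],[0,0,0],[0,0,0],[0,0,0],[0,0,0],[0,0,0],[0,0,0],[0,0,0]], grip=[25,25,25,25,25,25,25,25,25,25,25,25])

```text
t: 10.6
tool_pos: [494.5, -206.4, 30.7]
tcp_rot: [-2.878, -1.26, 0.0]
wrist_force: [-0.7, -2.0, 2.0]
finger_gap: 21.3
gripper_force: 1.3
```

```bash
python3 - <<'E'
from m import *
st()
for n in ['scene','side']:
    c=cam(n); w,p=rack(c); r=rect(w[:,:2]); print(n,len(w),r,tostop(r[:2]))
E
```

```text
t 10.6 tcp [ 494.5 -206.4   30.7] stop [ -40.5 -189.2] toolx deg 47.31 zaxis [-0.  0. -1.] gap 21.251001204110064 F [-0.7 -2.   2. ]
scene 51 [ 517.05 -195.75   29.2    15.96   20.88] [ -31.2 -166.1]
side 115 [ 552.85 -179.72  114.83   14.23   50.48] [ -15.7 -130.1]
```

Call:
send_rows(slide=[[0.1,0,0],[0.1,0,0],[0.1,0,0],[0.1,0,0],[0.1,0,0],[0.1,0,0],[0.1,0,0],[0.1,0,0],[0.1,0,0],[0.1,0,0],[0.1,0,0],[0.1,0,0]], delta_rot=[[0,0,0],[0,0,0],[0,0,0],[0,0,0],[0,0,0],[0,0,0],[0,0,0],[0,0,0],[0,0,0],[0,0,0],[0,0,0],[0,0,0]], grip=[25,25,25,25,25,25,25,25,25,25,25,25])

```text
t: 11.7
tool_pos: [527.1, -171.2, 30.8]
tcp_rot: [-2.878, -1.26, 0.0]
wrist_force: [-0.6, -0.9, -1.1]
finger_gap: 21.6
gripper_force: 0.5
```

```bash
python3 - <<'E'
from m import *
st(); c=cam('wrist'); cv2.imwrite('pics/wrist4.png',c['frame']); w,p=rack(c); r=rect(w[:,:2]); print(len(w),r,tostop(r[:2])); q=tostop(w); print(np.percentile(q,[1,99],axis=0))
E
```

```text
t 11.7 tcp [ 527.1 -171.2   30.8] stop [ -40.4 -141.2] toolx deg 47.3 zaxis [-0.  0. -1.] gap 21.574144433910853 F [-0.6 -0.9 -1.1]
6228 [ 575.69 -116.22  101.58   55.68   64.54] [-42.  -67.9]
[[ -76.4   -110.173]
 [ -15.027  -24.6  ]]
```

View pics/wrist4.png

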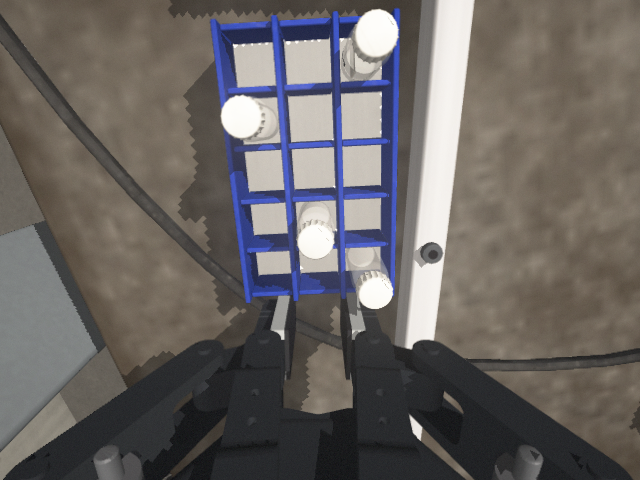

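The rack (215–398, 15–298) is square, its vials are upright, and it is about 24 mm from the side bar. I'll go on, slowing near contact.

Call:
send_rows(slide=[[0.08,0,0],[0.08,0,0],[0.08,0,0],[0.08,0,0],[0.07,0,0],[0.05,0,0],[0.03,0,0],[0.03,0,0],[0.025,0,0],[0,0,0]], delta_rot=[[0,0,0],[0,0,0],[0,0,0],[0,0,0],[0,0,0],[0,0,0],[0,0,0],[0,0,0],[0,0,0],[0,0,0]], grip=[25,25,25,25,25,25,25,25,25,25])

```text
t: 12.58
tool_pos: [541.2, -156.0, 30.8]
tcp_rot: [2.878, 1.26, 0.0]
wrist_force: [-0.7, -0.3, 0.7]
finger_gap: 21.8
gripper_force: 0.5
```

Call:
send_rows(slide=[[0.02,0,0],[0.02,0,0],[0,0,0]], delta_rot=[[0,0,0],[0,0,0],[0,0,0]], grip=[25,25,25])

```text
t: 12.83
tool_pos: [542.0, -155.0, 30.8]
tcp_rot: [-2.878, -1.261, 0.001]
wrist_force: [-3.2, -3.6, 1.7]
finger_gap: 21.8
gripper_force: 2.0
```

Call:
send_rows(slide=[[0.012,0,0],[0.012,0,0],[0,0,0]], delta_rot=[[0,0,0],[0,0,0],[0,0,0]], grip=[25,25,25])

```text
t: 13.08
tool_pos: [542.0, -154.7, 30.8]
tcp_rot: [-2.877, -1.261, 0.003]
wrist_force: [-6.1, -6.7, 3.7]
finger_gap: 21.5
gripper_force: 4.4
```

```bash
python3 -c "
from m import *
st()"
```

```text
t 13.0833 tcp [ 542.  -154.7   30.8] stop [ -40.7 -119. ] toolx deg 47.32 zaxis [-0.002 -0.001 -1.   ] gap 21.512777520985637 F [-6.1 -6.7  3.7]
```

The push is blocked at ~9 N, so the rack's end is against the side bar. I'll go round to the long side for the final push.

Call:
send_rows(slide=[[-0.1,0,0],[-0.4,0,0],[0,0,-0.6],[0,0,-0.7],[0,0,-0.7],[0,0,-0.5],[0.43,-0.32,0],[0.43,-0.32,0],[0.43,-0.32,0],[0.43,-0.32,0],[0.4,-0.3,0],[0,0,0]], delta_rot=[[0,0,0],[0,0,0],[0,0,0],[0,0,0],[0,0,0],[0,0,0],[0,0,0],[0,0,0],[0,0,0],[0,0,0],[0,0,0],[0,0,0]], grip=[25,25,25,25,25,25,50,50,50,50,50,50])

```text
t: 14.08
tool_pos: [540.7, -60.8, 130.8]
tcp_rot: [-2.876, -1.262, -0.002]
wrist_force: [0.0, -0.5, -0.5]
finger_gap: 43.0
gripper_force: 0.0
```

Call:
send_rows(slide=[[0,0,0],[0,0,0],[0,0,0],[0,0,0],[0,0,0],[0,0,0],[0,0,0],[0,0,0],[0,0,0],[0,0,0],[0,0,0],[0,0,0]], delta_rot=[[0,0,-0.978],[0,0,-0.978],[0,0,-0.978],[0,0,-0.978],[0,0,-0.978],[0,0,-0.978],[0,0,-0.978],[0,0,-0.978],[0,0,-0.978],[0,0,-0.978],[0,0,-0.978],[0,0,-0.978]], grip=[50,50,50,50,50,50,50,50,50,50,50,50])

```text
t: 15.08
tool_pos: [540.5, -64.1, 130.7]
tcp_rot: [2.134, 2.305, 0.001]
wrist_force: [0.0, -0.6, 0.4]
finger_gap: 42.9
gripper_force: 0.0
```

Call:
send_rows(slide=[[0,0,0],[0,0,0],[0,0,0],[0,0,0],[0,0,0],[0,0,0],[0,0,0],[0,0,0],[0,0,0],[0,0,0],[0,0,0],[0,0,0]], delta_rot=[[0,0,-0.978],[0,0,-0.978],[0,0,-0.978],[0,0,-0.978],[0,0,-0.978],[0,0,-0.978],[0,0,-0.978],[0,0,-0.978],[0,0,-0.978],[0,0,-0.978],[0,0,-0.978],[0,0,0]], grip=[50,50,50,50,50,50,50,50,50,50,50,50])

```text
t: 16.08
tool_pos: [540.4, -64.0, 130.7]
tcp_rot: [1.14, 2.927, 0.001]
wrist_force: [0.1, -0.3, -0.3]
finger_gap: 42.8
gripper_force: 0.0
```

```bash
python3 - <<'E'
from m import *
st(); c=cam('wrist'); cv2.imwrite('pics/wrist5.png',c['frame'])
for n in ['scene','side','wrist']:
    c=cam(n); w,p=rack(c); r=rect(w[:,:2]); print(n,len(w),r,tostop(r[:2]),np.percentile(tostop(w),[1,99],axis=0).round(1).tolist())
E
```

```text
t 16.0833 tcp [540.4 -64.  130.7] stop [-103.3  -53.5] toolx deg 137.44 zaxis [ 0.  0. -1.] gap 42.78870355269201 F [ 0.1 -0.3 -0.3]
scene 504 [ 583.01 -106.9   107.62   64.86   49.97] [-42.9 -56.1] [[-76.6, -109.1], [-9.7, -4.0]]
side 333 [ 582.38 -108.65  110.47   65.61   50.19] [-42.2 -57.8] [[-74.3, -111.3], [-8.1, -5.6]]
wrist 1372 [574.99 -99.07 105.82  43.25  50.43] [-54.1 -55.8] [[-77.3, -108.0], [-32.1, -4.9]]
```

Call:
send_rows(slide=[[0,0,0.5],[0,0,0.6],[0,0,0.6],[0,0,0.5],[0,0,0.3],[0,0,0.03],[0,0,0],[-0.1,0,0],[-0.1,0,0],[-0.1,0,0],[-0.07,0,0],[0,0,0]], delta_rot=[[0,0,0],[0,0,0],[0,0,0],[0,0,0],[0,0,0],[0,0,0],[0,0,0],[0,0,0],[0,0,0],[0,0,0],[0,0,0],[0,0,0]], grip=[50,50,50,50,50,50,50,50,50,50,50,50])

```text
t: 17.28
tool_pos: [552.3, -74.3, 30.3]
tcp_rot: [1.144, 2.924, 0.001]
wrist_force: [0.2, 0.5, 0.2]
finger_gap: 42.7
gripper_force: 0.0
```

Call:
send_rows(slide=[[-0.05,0,0],[-0.05,0,0],[-0.05,0,0],[-0.04,0,0],[-0.03,0,0],[0,0,0]], delta_rot=[[0,0,0],[0,0,0],[0,0,0],[0,0,0],[0,0,0],[0,0,0]], grip=[50,50,50,50,50,50])

```text
t: 17.78
tool_pos: [557.6, -79.8, 29.5]
tcp_rot: [-1.144, -2.926, 0.0]
wrist_force: [-0.6, 0.5, 1.2]
finger_gap: 42.4
gripper_force: 0.5
```

```bash
python3 - <<'E'
from m import *
st()
for n in ['scene','side']:
    c=cam(n); w,p=rack(c); r=rect(w[:,:2]); print(n,len(w),r,tostop(r[:2]),np.percentile(tostop(w),[1,99],axis=0).round(1).tolist())
E
```

```text
t 17.7833 tcp [557.6 -79.8  29.5] stop [-80.  -53.4] toolx deg 137.28 zaxis [-0. -0. -1.] gap 42.44659258083477 F [-0.6  0.5  1.2]
scene 247 [ 569.97 -123.57   75.12   53.09   35.45] [-41.2 -77.2] [[-69.7, -109.9], [-15.9, -42.7]]
side 319 [ 583.49 -112.62  107.69   72.36   48.31] [-38.7 -60. ] [[-74.1, -113.1], [-4.1, -8.3]]
```

Call:
send_rows(slide=[[-0.03,0,0],[-0.03,0,0],[-0.03,0,0],[-0.02,0,0],[0,0,0]], delta_rot=[[0,0,0],[0,0,0],[0,0,0],[0,0,0],[0,0,0]], grip=[50,50,50,50,50])

```text
t: 18.3
tool_pos: [561.2, -82.9, 29.5]
tcp_rot: [1.144, 2.925, -0.0]
wrist_force: [-0.6, -0.4, 1.0]
finger_gap: 42.9
gripper_force: 0.1
```

Call:
send_rows(slide=[[-0.02,0,0],[-0.015,0,0],[0,0,0]], delta_rot=[[0,0,0],[0,0,0],[0,0,0]], grip=[50,50,50])

```text
t: 18.55
tool_pos: [561.3, -83.2, 29.5]
tcp_rot: [-1.144, -2.924, -0.0]
wrist_force: [-2.4, 3.7, 2.8]
finger_gap: 42.8
gripper_force: 2.5
```

Call:
send_rows(slide=[[-0.02,0,0],[-0.01,0,0],[0,0,0]], delta_rot=[[0,0,0],[0,0,0],[0,0,0]], grip=[50,50,50])

```text
t: 18.8
tool_pos: [561.4, -83.3, 29.5]
tcp_rot: [-1.144, -2.922, -0.001]
wrist_force: [-4.7, 8.4, 6.8]
finger_gap: 42.7
gripper_force: 5.1
```

Call:
send_rows(slide=[[0.1,0,0],[0.4,0,0],[0,0,-0.6],[0,0,-0.7],[0,0,-0.7],[0,0,-0.7],[0,0,-0.7],[0,0,-0.6],[0,0,0]], delta_rot=[[0,0,0],[0,0,0],[0,0,0],[0,0,0],[0,0,0],[0,0,0],[0,0,0],[0,0,0],[0,0,0]], grip=[50,50,50,50,50,50,50,50,50])

```text
t: 19.55
tool_pos: [551.2, -71.4, 194.7]
tcp_rot: [1.141, 2.918, 0.003]
wrist_force: [0.9, -0.8, -0.4]
finger_gap: 42.6
gripper_force: 0.0
```

```bash
python3 - <<'E'
from m import *
st()
for n in ['scene','side']:
    c=cam(n); w,p=rack(c); r=rect(w[:,:2]); print(n,len(w),r,tostop(r[:2]),np.percentile(tostop(w),[1,99],axis=0).round(1).tolist())
c=cam('wrist'); cv2.imwrite('pics/wrist6.png',c['frame'])
E
```

```text
t 19.55 tcp [551.2 -71.4 194.7] stop [-90.4 -51.6] toolx deg 137.28 zaxis [ 0.009 -0.001 -1.   ] gap 42.58964622180529 F [ 0.9 -0.8 -0.4]
scene 493 [ 590.13 -113.22  108.87   63.09   47.14] [-33.4 -55.9] [[-64.8, -109.5], [-2.2, -4.2]]
side 303 [ 588.34 -116.98  108.66   66.38   47.64] [-32.2 -59.9] [[-64.5, -112.9], [0.3, -6.4]]
```

View pics/wrist6.png

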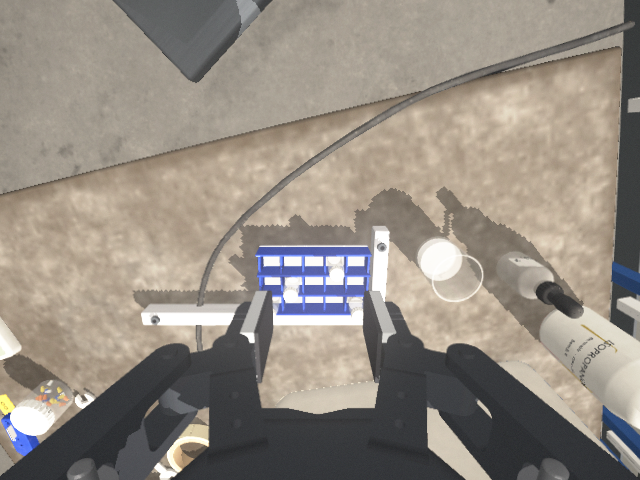

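The rack is flush on the far bar (x ≈ -33, square). A ~2.4 mm gap remains at the side bar (cols 371–374), so it needs one more gentle end push.

Call:
send_rows(slide=[[-0.35,-0.58,0],[-0.35,-0.58,0],[-0.35,-0.58,0],[-0.37,-0.58,0],[0,0,0.5],[0,0,0.5],[0,0,0.5],[0,0,0]], delta_rot=[[0,0,0.94],[0,0,0],[0,0,0],[0,0,0],[0,0,0],[0,0,0],[0,0,0],[0,0,0]], grip=[50,50,50,50,25,25,25,25])

```text
t: 20.37
tool_pos: [518.4, -175.6, 124.8]
tcp_rot: [-1.237, -2.879, 0.001]
wrist_force: [-1.3, 0.7, 0.3]
finger_gap: 21.3
gripper_force: 0.0
```

Call:
send_rows(slide=[[0,0,0],[0,0,0],[0,0,0],[0,0,0],[0,0,0],[0,0,0],[0,0,0],[0,0,0],[0,0,0],[0,0,0],[0,0,0],[0,0,0]], delta_rot=[[0,0,0.98],[0,0,0.98],[0,0,0.98],[0,0,0.98],[0,0,0.98],[0,0,0.98],[0,0,0.98],[0,0,0.98],[0,0,0.98],[0,0,0.98],[0,0,0.98],[0,0,0.98]], grip=[25,25,25,25,25,25,25,25,25,25,25,25])

```text
t: 21.37
tool_pos: [521.4, -176.1, 129.5]
tcp_rot: [-2.291, -2.148, 0.001]
wrist_force: [0.4, -0.1, 0.1]
finger_gap: 21.3
gripper_force: 0.0
```

Call:
send_rows(slide=[[0,0,0],[0,0,0],[0,0,0],[0,0,0],[0,0,0],[0,0,0],[0,0,0],[0,0,0],[0,0,0],[0,0,0],[0,0,0]], delta_rot=[[0,0,0.98],[0,0,0.98],[0,0,0.98],[0,0,0.98],[0,0,0.98],[0,0,0.98],[0,0,0.98],[0,0,0.98],[0,0,0.98],[0,0,0.98],[0,0,0]], grip=[25,25,25,25,25,25,25,25,25,25,25])

```text
t: 22.28
tool_pos: [521.5, -176.2, 129.5]
tcp_rot: [-2.879, -1.256, 0.001]
wrist_force: [0.3, -0.4, -0.1]
finger_gap: 21.5
gripper_force: 0.0
```

```bash
python3 - <<'E'
from m import *
st()
c=cam('wrist'); cv2.imwrite('pics/wrist7.png',c['frame'])
for n in ['scene','side','wrist']:
    c=cam(n); w,p=rack(c); r=rect(w[:,:2]); print(n,len(w),r,tostop(r[:2]),np.percentile(tostop(w),[1,99],axis=0).round(1).tolist())
E
```

```text
t 22.2833 tcp [ 521.5 -176.2  129.5] stop [ -41.2 -148.7] toolx deg 47.12 zaxis [-0.001  0.    -1.   ] gap 21.453663084035373 F [ 0.3 -0.4 -0.1]
scene 355 [ 589.62 -113.19  107.76   63.37   48.02] [-33.8 -56.2] [[-65.0, -109.9], [-2.2, -8.9]]
side 317 [ 589.41 -115.73  109.32   66.07   47.94] [-32.2 -58.2] [[-64.1, -112.6], [0.4, -7.4]]
wrist 658 [ 607.96 -123.62   95.28   19.77   47.45] [-13.3 -51.5] [[-23.2, -96.7], [-5.1, -4.3]]
```

Call:
send_rows(slide=[[0,0.18,0.4],[0,0,0.6],[0,0,0.6],[0,0,0.5],[0,0,0.35],[0,0,0],[0.15,0,0],[0.15,0,0],[0.15,0,0],[0.1,0,0],[0.06,0,0],[0,0,0]], delta_rot=[[0,0,0],[0,0,0],[0,0,0],[0,0,0],[0,0,0],[0,0,0],[0,0,0],[0,0,0],[0,0,0],[0,0,0],[0,0,0],[0,0,0]], grip=[25,25,25,25,25,25,25,25,25,25,25,25])

```text
t: 23.48
tool_pos: [544.4, -162.9, 32.2]
tcp_rot: [2.877, 1.261, 0.002]
wrist_force: [-0.2, 0.7, -0.5]
finger_gap: 21.3
gripper_force: 0.0
```

Call:
send_rows(slide=[[0.03,0,0],[0.03,0,0],[0.03,0,0],[0.025,0,0],[0,0,0]], delta_rot=[[0,0,0],[0,0,0],[0,0,0],[0,0,0],[0,0,0]], grip=[25,25,25,25,25])

```text
t: 23.9
tool_pos: [546.5, -160.1, 31.6]
tcp_rot: [-2.878, -1.26, 0.001]
wrist_force: [-0.5, -0.2, 1.9]
finger_gap: 21.1
gripper_force: 0.7
```

```bash
python3 -c "
from m import *
st()"
```

```text
t 23.9 tcp [ 546.5 -160.1   31.6] stop [ -33.7 -119.9] toolx deg 47.28 zaxis [-0. -0. -1.] gap 21.07557926799403 F [-0.5 -0.2  1.9]
```

Call:
send_rows(slide=[[0.02,0,0],[0.02,0,0],[0.02,0,0],[0,0,0]], delta_rot=[[0,0,0],[0,0,0],[0,0,0],[0,0,0]], grip=[25,25,25,25])

```text
t: 24.23
tool_pos: [547.5, -158.7, 31.5]
tcp_rot: [-2.878, -1.26, 0.003]
wrist_force: [-4.6, -5.4, 3.2]
finger_gap: 21.2
gripper_force: 3.8
```

Call:
send_rows(slide=[[0.015,0,0],[0.01,0,0],[0,0,0]], delta_rot=[[0,0,0],[0,0,0],[0,0,0]], grip=[25,25,25])

```text
t: 24.48
tool_pos: [547.5, -158.4, 31.5]
tcp_rot: [-2.878, -1.26, 0.005]
wrist_force: [-7.7, -9.6, 5.0]
finger_gap: 21.1
gripper_force: 6.1
```

```bash
python3 -c "
from m import *
st()"
```

```text
t 24.4833 tcp [ 547.5 -158.4   31.5] stop [ -34.1 -118. ] toolx deg 47.31 zaxis [-0.003 -0.001 -1.   ] gap 21.090203297206003 F [-7.7 -9.6  5. ]
```

Firmly blocked at 12 N. I'll back off and look.

Call:
send_rows(slide=[[-0.1,0,0],[-0.4,0,0],[-0.2,0,-0.4],[-0.3,0,-0.7],[-0.3,0,-0.7],[0,0,-0.7],[0,0,-0.5],[0,0,0],[0,0,0]], delta_rot=[[0,0,0],[0,0,0],[0,0,0],[0,0,0],[0,0,0],[0,0,0],[0,0,0],[0,0,0],[0,0,0]], grip=[25,25,25,25,25,25,25,25,25])

```text
t: 25.23
tool_pos: [514.5, -195.9, 152.8]
tcp_rot: [2.876, 1.259, 0.004]
wrist_force: [-0.1, -0.5, -0.3]
finger_gap: 21.3
gripper_force: 0.0
```

```bash
python3 - <<'E'
from m import *
st()
c=cam('wrist'); f=c['frame']; cv2.imwrite('pics/wrist8.png',cv2.resize(f[0:240,200:520],None,fx=2.5,fy=2.5))
for n in ['scene','side','wrist']:
    c=cam(n); w,p=rack(c); r=rect(w[:,:2]); print(n,len(w),r,tostop(r[:2]),np.percentile(tostop(w),[1,99],axis=0).round(1).tolist())
E
```

```text
t 25.2333 tcp [ 514.5 -195.9  152.8] stop [ -32.9 -167.9] toolx deg 47.27 zaxis [ 0.003 -0.001 -1.   ] gap 21.286903892871823 F [-0.1 -0.5 -0.3]
scene 351 [ 590.18 -111.7   106.     63.35   48.41] [-34.4 -54.8] [[-65.3, -107.0], [-2.7, -3.7]]
side 151 [ 596.47 -118.84  105.14   49.94   47.61] [-24.9 -55.7] [[-48.7, -107.7], [0.0, -4.2]]
wrist 1022 [ 599.63 -113.95   87.     41.     54.36] [-25.9 -50. ] [[-47.4, -90.0], [-6.5, -9.0]]
```

View pics/wrist8.png

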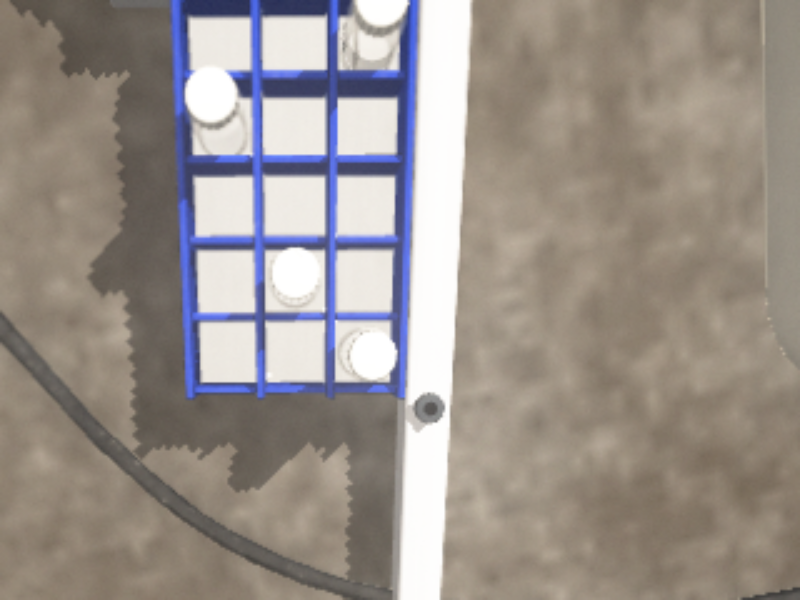

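The crop shows the rack's long wall flush with the far bar (col ~408) and its vials upright. For the final check I'll rise until the wrist camera sees both the rack and the whole stop.

Call:
send_rows(slide=[[0,0,-0.5],[0.3,0,-0.5],[0.4,0,-0.5],[0.4,0,-0.3],[0.4,0,0],[0,0,0],[0,0,0],[0,0,0]], delta_rot=[[0,0,0],[0,0,0],[0,0,0],[0,0,0],[0,0,0],[0,0,0],[0,0,0],[0,0,0]], grip=[25,25,25,25,25,25,25,25])

```text
t: 26.1
tool_pos: [553.3, -151.6, 222.2]
tcp_rot: [-2.876, -1.26, 0.003]
wrist_force: [-0.4, -0.3, 0.7]
finger_gap: 21.6
gripper_force: 0.0
```

```bash
python3 - <<'E'
from m import *
st()
c=cam('wrist'); f=c['frame']; cv2.imwrite('pics/wrist9.png',f)
w,p=rack(c); r=rect(onz(c,p,26)[:,:2]); print(len(w),r,tostop(r[:2]),tostop(rect(w[:,:2])[:2]),rect(w[:,:2]))
p,w,h=stop_pts(c); m=(w[:,2]>16)&(w[:,2]<26)&(h[:,1]<60)&(h[:,2]>140)
im=np.zeros((480,640),np.uint8); im[p[m,1],p[m,0]]=255
n,l,s,ct=cv2.connectedComponentsWithStats(im)
for k in range(1,n):
    if s[k,4]>400: q=l[p[:,1],p[:,0]]==k; print(s[k],rect(w[q][:,:2]),rect(onz(c,p[q],20)[:,:2]),tostop(w[q]).min(0),tostop(w[q]).max(0))
E
```

```text
t 26.1 tcp [ 553.3 -151.6  222.2] stop [ -34.4 -109. ] toolx deg 47.31 zaxis [-0.003  0.    -1.   ] gap 21.59454491277176 F [-0.4 -0.3  0.7]
339 [ 606.81 -126.05  105.63   22.25   47.55] [-12.5 -54. ] [-12.5 -54. ] [ 606.8  -125.97  105.45   22.25   47.59]
[ 272    0   46   30 1113] [657.11  -9.24  22.48  37.58  46.54] [656.55  -9.48  21.65  38.17  47.16] [-73.5  54.7] [-35.8  77.3]
[460   0  20 208 830] [ 718.65 -171.92  181.72    7.69   59.31] [ 718.55 -173.03  182.37   10.46   59.29] [  85.2 -100. ] [123.5  77.7]
[ 262   82  111  218 4405] [ 561.95 -140.64  216.05   99.08   47.27] [ 561.91 -140.53  215.67   99.05   47.29] [ -85.  -203.2] [14.1 12.9]
[498 267  64  56 488] [ 663.19 -375.3    66.09   65.84    4.15] [ 662.66 -374.51   66.38   65.45   12.86] [ 164.5 -233.1] [ 231.3 -166.2]
```

View pics/wrist9.png

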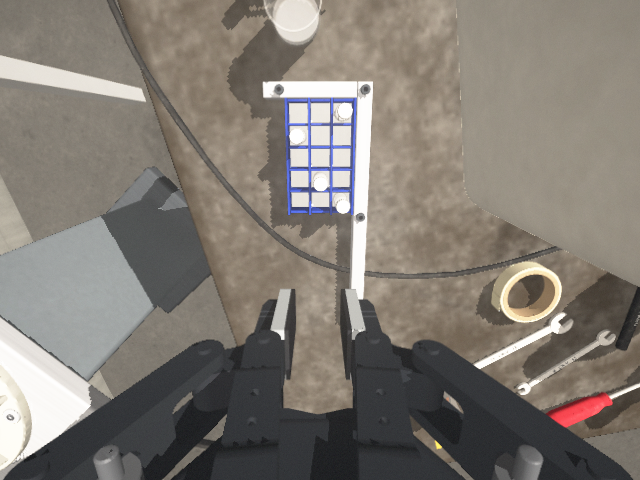

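The final view shows the rack (288–355, 98–214) seated against both bars. Its measured y is about -54, its x about -33.5, and its tilt about 0.3°. The vials are upright and the arm is clear, so I'm handing it in.

```bash
python3 -c "
from station import ticket
print(ticket.finish_job())"
```

```text
the job is handed in; nothing more can be done
None
```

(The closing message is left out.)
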